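# Dryness check on a plaster test puck

## Robot

A 6-joint arm with a two-finger parallel gripper is mounted at the origin on a cart in front of the work surface, level with it; the furniture and walls round the work are solid. World frame = base frame: x ahead of the robot, y to its left, z up, the work surface at z = 0. Lengths are in m, angles in rad, forces in N, time in s.
With the tool pointing down it reaches from about 0.375 to 0.925 m from the base axis. Payload 5.7 kg.
Tool frame: the origin (TCP) lies at the very end of the fingers, on their centre line; the grasp point (between the pads) lies 19 mm behind it; z points along the fingers, y is the line along which they close (so a half turn about z gives the same grasp; the last joint's range is limited). The gripper opens to 85 mm and grips with 20 to 120 N. Pads are 22 mm wide; open, the fingers measure 114 mm over their backs; the gripper's body (76 mm by 85 mm) begins 54 mm behind the grasp point. The pads swing forward as they close: fully open they stand 13 mm farther back than shut.
Start: joints at [-1.307, 0.359, 1.51, -0, 1.272, -0.115], TCP at [0.222, -0.557, 0.231] pointing down, gripper open.
Joint ranges: [-2.97, 2.97], [-1.01, 2.36], [0.21, 2.38], [-0.96, 4.11], [0.2, 2.71], [-2.98, 2.98]. Speed limits (rad/s): [2.39, 2.39, 3.14, 3.14, 3.14, 3.14].

## Interface

Orientations are given as a unit quaternion [w, x, y, z].
In Python, from workcell import bot, optics gives the robot as it stands.
- The arm moves only by the tool drive_tool, never from a script. Its argument "rows" is a list of rows, each an object with "translation": the shift along the tool's x, y, z as a fraction of full scale, a list of three; "rotation": the turn, a rotation vector about the tool's x, y, z as a fraction of full scale, a list of three; "fingers": the closure, from -1 (fully open) to 1 (shut), so that 0 is half open. A call has exactly 8 rows; each row is the pose to reach, as a shift and turn from the pose commanded when the call began, along the tool's axes at that moment, turning the shorter way round; what a row does not reach only later rows make up. Full scale, the value 1, is 0.2 m for a shift and 180 degrees for a turn. A row lasts 1/10 s, in which the tool goes at most 50 mm and 8.59 degrees, less where a joint would pass 70% of its speed; a pose out of reach is approached as far as the arm can. A call with a number of a shift or a turn outside -1 to 1 is refused whole. A call with a gripper value outside its range is refused whole. The fingers move at their own pace and stop on an object; the grip force is fixed at half the most. Time passes only in rows, so rows that repeat a pose let the fingers close, or fill a call up. It gives the time, the measured TCP pose, the force, the opening and the grip force at its end, in the units of the state.
- bot.read_state(): the state, without advancing time (a new reading comes with each control period).
- optics.grab_frame(name): name is "side" or "top" or "wrist"; returns a dict with "pixels" (384x512x3 uint8, red, green, blue), "range_z" (384x512 float32, m along the optical axis (not along the pixel's ray), 0 where there is no reading), "K" (3x3 intrinsics, pixels), "world_to_cam" (4x4, takes a point from world to camera coordinates). Camera axes: x right, y up, looking along -z (the intrinsics and any distortion apply to the point x, -y, -z); pixel columns grow to the right and rows downward; lengths in m; the calibration is good to about 2 mm. A picture is of the moment at which its call begins.
- bot.hand_in(): hands the job in; it is judged then, once.
The state is a dict: "clock": time; "q": joint angles; "joint_velocities": joint speeds; "tau": joint torques, N m; "ee_pos": TCP position; "tool_rot": TCP orientation; "wrist_force": force on the tool from outside, world axes, zero at the start; "moment": the same for the moment, N m; "gripper_width": finger opening in m; "gripper_force": force on a finger pad.
Only numpy, scipy, OpenCV 4.12 (cv2) and the standard library are available. Lean on these libraries where they do the work, as an engineer would, in place of code of your own. Each camera call takes 0.05 s, during which the arm holds its last target. There are 200 camera calls.

## Task

Check whether the plaster is dry enough to paint. First screw the open-centred cap of the sample pot clockwise until it is fully home, so that the plaster puck inside cannot shift; then take the pen-shaped dryness probe out of its wooden stand and hold it upright with its sprung tip inside the circle pencilled on the puck, pressing gently so that the tip is pushed about half-way in (about 3 N). Finish while still holding the probe there in the gripper, and leave the other things on the table alone.

Things in the scene. Friction and masses are not known exactly. Their poses are not given: they have to be found in the camera images.
- sample_pot: Sample pot, fixed to the table: grey steel foot plate 110x110x12 mm with an upright aluminium cup (outer diameter 55 mm, rim 44 mm above the table) in its middle. Origin: centre of the underside of the plate, on the table; z up. The cap's turning axis is the vertical through the origin. A 6 mm wide steel index stud, 10 mm high, stands on the plate at x = -42 mm
- cap (a joint): Turn of the cap on its thread, rad: it starts loose (0 to 0.4); turning it clockwise seen from above raises the value; 1.2 is fully home against a stop, with the cap's index rib over the steel stud. It drops 1.7 mm per rad and clamps the puck in the last quarter radian. Thread friction 0.06 N m, some tenths of a N m while it clamps; stays where it is left
- cap_top (a point): Centre of the cap's top. Black ribbed ring-shaped screw cap, 64 mm across the ribs (62 mm across the solid skirt), 18 mm high, from about 32 to 51 mm above the table, with a 40 mm opening in its 4 mm thick top. A small raised index rib is only a mark. Grip it round the outside from above at any yaw; about 15 mm is free below the skirt, over the pot's foot. The pose's yaw follows the turn
- puck: Plaster test puck, white disc of 47 mm diameter and 22 mm height lying loose in the cup under the cap's opening, its top 46 mm above the table. Origin: centre of its underside; z up. It can turn a little with the cap as it clamps
- spot (a point): Centre of the pencilled circle (16 mm across, with four short ticks) on the puck's top face, 9 mm off the puck's centre, 46 mm above the table
- stand: Plain wooden block 60x90x62 mm (x, y, z), fixed; its top is 62 mm above the table. Origin: centre of the underside. The probe stands in the wider of its two through bores (23 mm across), at y = -15 mm in the block's frame; the smaller bore is empty
- probe: Pen-like dryness probe, 70 g, 114 mm long, upright in the stand. Origin: end of the relaxed tip; z up. From there: steel pin 6 mm thick to 14 mm, nose widening from 12 to 20 mm up to 52 mm, black collar 30 mm across from 52 to 57 mm (rests on the stand), round grey barrel 22 mm across from 57 to 112 mm (grip here). Stood in its bore, its origin is 10 mm above the table; lift 55 mm
- plunger (a joint): How far the probe's sprung tip is pushed in, m: 0 relaxed, 0.008 at its hard stop, about 0.004 is half-way. Pushing starts at 1 N and takes 0.5 N more per mm (3 N half-way, 5 N at the stop)
- tip (a point): Flat end of the probe's sprung tip, 6 mm across
- spatula: Bystander: clay spatula with a wooden handle, 16x178x13 mm, lying on the table; leave alone
- cast: Bystander: lumpy white plaster casting, 67x73x36 mm; leave alone
- wax_pot: Bystander: small round closed pot of wax, white below and tan above, 62 mm across and 35 mm high; leave alone
- brush: Bystander: paint brush with a wooden handle, 25x200x12 mm; leave alone
Mind the look-alikes: they are no part of the job. Leave any blue or green look-alike of the sample_pot alone. There is more than one size of the probe; the job needs the larger.

How it is judged:
On the way, in this order (a step that is already met when the one before it is completed fails the run):
1. the cap is screwed fully home (value of joint cap above 1.12 rad), for 0.2 s.
2. the probe is lifted out of the stand (height (world z) of probe above 0.05 m and contact force between probe and stand below 0.2 N), for 0.1 s.
At the end, for the whole second after the job is handed in: Cap home (over 1.12 of 1.2 rad), clamping the puck; probe held still in the gripper, upright within 0.1 rad, clear of the cap, tip centre within 5 mm of the circle centre, pushed in 2 to 6.5 mm of its 8 mm, 1.2 to 7 N on the puck. On the way: never over 15 N, no bystander shifted over 30 mm (value of joint cap above 1.12 rad and contact force between cap and puck above 0.5 N and horizontal distance between tip and spot below 0.005 m and angle between probe's own z axis and vertical below 0.1 rad and value of joint plunger between 0.002 and 0.0065 m and contact force between probe and puck between 1.2 and 7 N and contact force between probe and the fingers above 1 N and contact force between probe and cap below 0.3 N and linear speed of probe below 0.02 m/s); the arm keeps its last pose, push and grip.
It fails at once if the probe was pressed hard on the plaster (over 15 N) (contact force between probe and puck above 15 N).
It fails at once if a bystander was shifted by more than 30 mm (distance of any of spatula, cast, wax_pot, brush from where it was at the start of the episode above 0.03 m).
It also fails if it takes over 61 s, if anything falls off the work surface, if the arm or the gripper's body presses on something with over 40 N, if the wrist force passes 120 N, or if a joint passes its speed limit or range.

## Working session

There is one attempt and no reset: what is moved stays moved. The work goes in short steps, Python scripts to look and compute and a tool call to move; the robot and the scene stay as the last step left them, time stands still between calls to the robot, and variables do not carry over. Pictures are saved under pics/ and viewed, at most 10 in all, crops included, and the job is handed in when it is done.

Besides the shell and the picture viewer there is one more tool, called after "Call:" by a JSON object that holds its "method" and its "body". drive_tool: Moves the arm, as the interface text tells. Its arguments: {"type":"object","properties":{"rows":{"type":"array","items":{"type":"object","properties":{"translation":{"type":"array","items":{"type":"number"}},"rotation":{"type":"array","items":{"type":"number"}},"fingers":{"type":"number"}}}}},"required":["rows"]}

```bash
mkdir -p pics; ls; cat > h.py <<'E'
import numpy as np, cv2
from workcell import bot, optics
def grab(n, save=None):
    f=optics.grab_frame(n)
    if save: cv2.imwrite('pics/'+save, cv2.cvtColor(f['pixels'],cv2.COLOR_RGB2BGR))
    return f
def world(f,u,v,z=None):
    """pixel -> world; on plane z, or by range"""
    K=f['K'];T=np.linalg.inv(f['world_to_cam'])
    d=np.array([(u-K[0,2])/K[0,0],-(v-K[1,2])/K[1,1],-1.])
    o=T[:3,3]; w=T[:3,:3]@d
    s=f['range_z'][int(round(v)),int(round(u))] if z is None else (z-o[2])/w[2]
    return o+s*w
def proj(f,p):
    c=f['world_to_cam']@np.r_[p,1]; K=f['K']
    return K[0,0]*c[0]/-c[2]+K[0,2], K[1,1]*-c[1]/-c[2]+K[1,2]
E
python3 - <<'E'
from h import *
a=grab('top');b=grab('side')
im=np.hstack([a['pixels'],b['pixels']])
for n,f in (('top0',a),('side0',b)):
    cv2.imwrite(f'pics/{n}.png',cv2.resize(f['pixels'][:,:,::-1],(800,600),interpolation=cv2.INTER_CUBIC))
    np.savez(f'{n}.npz',**f)
    print(f['K'],np.linalg.inv(f['world_to_cam']), f.keys())
print(bot.read_state())
E
```

```text
pics
[[410.02156666   0.         261.57288656]
 [  0.         410.02156666 188.28930138]
 [  0.           0.           1.        ]] [[ 0.01303456  0.99894824 -0.04396026  0.52637406]
 [-0.99981917  0.01241192 -0.01440719 -0.01303045]
 [-0.01384641  0.0441401   0.99892939  1.15055406]
 [ 0.          0.          0.          1.        ]] dict_keys(['pixels', 'range_z', 'K', 'world_to_cam'])
[[476.70268419   0.         256.01759562]
 [  0.         476.70268419 198.17209032]
 [  0.           0.           1.        ]] [[-0.87919012  0.28074015 -0.38498013  0.09771139]
 [-0.47620623 -0.49079848  0.72961941  0.95501408]
 [ 0.0158858   0.82480411  0.56519538  0.81565261]
 [ 0.          0.          0.          1.        ]] dict_keys(['pixels', 'range_z', 'K', 'world_to_cam'])
{'clock': 0.1, 'q': array([-1.30706948e+00,  3.59417506e-01,  1.51136268e+00, -1.74514735e-05,
        1.27252169e+00, -1.15128859e-01]), 'joint_velocities': array([-0.00018189, -0.00153472, -0.00329327, -0.00164668, -0.000235  ,
        0.0010466 ]), 'tau': array([ 5.23518720e-04, -5.28654528e+01, -2.79350513e+01, -1.11432792e-04,
        5.02955401e-03, -3.26405211e-05]), 'ee_pos': array([ 0.22171694, -0.55684032,  0.23053223]), 'tool_rot': array([-8.51635140e-04,  9.82111286e-01,  1.88299471e-01, -7.17536526e-05]), 'wrist_force': array([-0.47495371,  0.4176025 , -0.09489926]), 'moment': array([ 0.00465664, -0.00222748, -0.02467328]), 'gripper_force': 0.0, 'gripper_width': 0.08538595955227281}
```

View pics/top0.png

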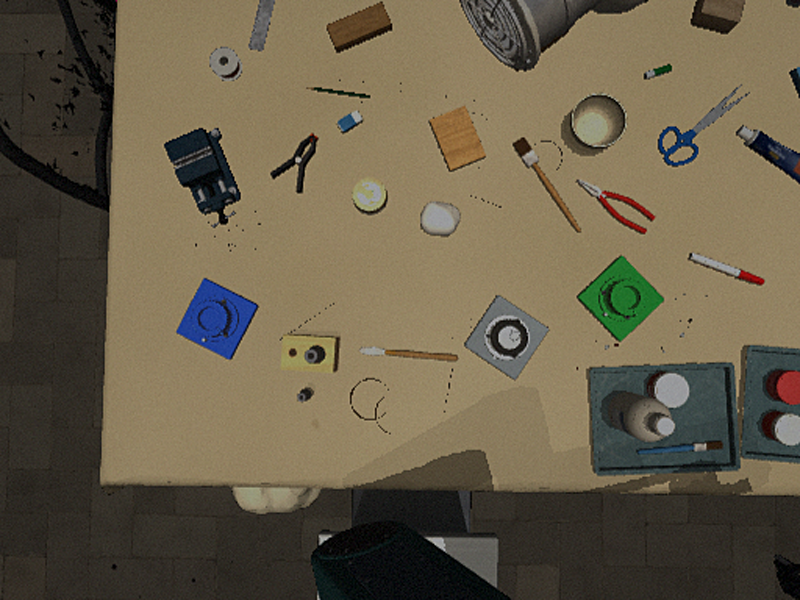

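View pics/side0.png

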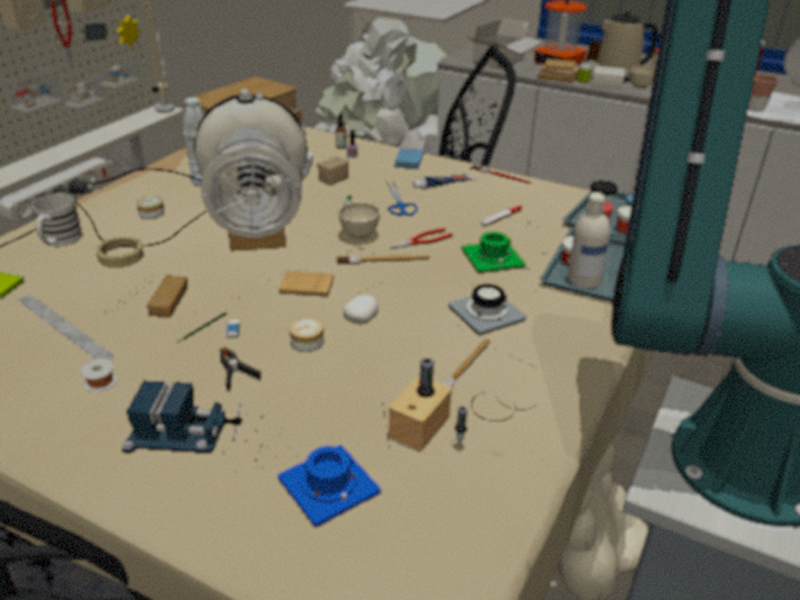

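Top view (800x600): grey sample pot with its black cap at about (508,337). The wooden stand is at (310,353), with the probe in it at about (315,353) and a small look-alike probe at (305,394). The spatula lies between stand and pot at (360–457,355). Next I measure these.

```bash
cat > m.py <<'E'
from h import *
f=dict(np.load('top0.npz')); g=dict(np.load('side0.npz'))
s=512/800
px=f['pixels']; hsv=cv2.cvtColor(px,cv2.COLOR_RGB2HSV)
print('plate corners',[world(f,u*s,v*s,.012).round(4) for u,v in((500,296),(549,328),(514,379),(465,346))])
# dark ring
x0,y0,x1,y1=[int(k*s) for k in(470,300,545,375)]
m=(hsv[y0:y1,x0:x1,2]<60).astype(np.uint8)
n,l,st,c=cv2.connectedComponentsWithStats(m)
for i in range(1,n):
    if st[i,4]>20:
        cs,_=cv2.findContours((l==i).astype(np.uint8),cv2.RETR_EXTERNAL,cv2.CHAIN_APPROX_NONE)
        (cx,cy),r=cv2.minEnclosingCircle(cs[0]); cx+=x0;cy+=y0
        p=world(f,cx,cy,.05); print('ring',st[i],cx,cy,r,p.round(4),'R',np.linalg.norm(p-world(f,cx+r,cy,.05)))
# all points from depth above table
def cloud(f):
    v,u=np.mgrid[0:384,0:512]; K=f['K'];T=np.linalg.inv(f['world_to_cam']); d=f['range_z']
    P=np.stack([(u-K[0,2])/K[0,0]*d,-(v-K[1,2])/K[1,1]*d,-d],-1)
    return P@T[:3,:3].T+T[:3,3]
P=cloud(f);
for name,(a,b,c_,d) in dict(stand=(275,330,345,378),small=(293,385,318,405),pot=(460,290,555,382)).items():
    R=P[int(b*s):int(d*s),int(a*s):int(c_*s)].reshape(-1,3)
    print(name,'zmax',R[:,2].max(), 'pct',np.percentile(R[:,2],[5,25,50,75,90,95]).round(3))
    for lo,hi in((.008,.02),(.038,.048),(.048,.056),(.056,.068),(.075,.13)):
        Q=R[(R[:,2]>lo)&(R[:,2]<hi)]
        if len(Q)>4:
            r=cv2.minAreaRect(Q[:,:2].astype(np.float32)*1000); print(lo,hi,len(Q),'mean',Q.mean(0).round(4),'rect',np.round(r[0],1),np.round(r[1],1),round(r[2],1))
E
python3 m.py
```

```text
plate corners [array([ 0.5753, -0.1587,  0.012 ]), array([ 0.5197, -0.2457,  0.012 ]), array([ 0.429 , -0.1844,  0.012 ]), array([ 0.4859, -0.0975,  0.012 ])]
ring [ 11  12  27  25 267] 324.14473724365234 215.67105293273926 13.250629425048828 [ 0.5036 -0.1654  0.05  ] R 0.0353382358487899
stand zmax 1.1505540647301757 pct [-0.002  0.002  0.06   0.063  0.066  0.118]
0.008 0.02 19 mean [0.4788 0.1498 0.0148] rect [479.4 159.7] [84.  51.2] 68.7
0.038 0.048 24 mean [0.4752 0.1523 0.0428] rect [473.7 166.6] [79.1 56.7] 85.1
0.048 0.056 14 mean [0.477  0.166  0.0533] rect [475.1 171. ] [90.6 56.2] 81.0
0.056 0.068 644 mean [0.4722 0.1744 0.0623] rect [472.1 173.5] [90.8 59.9] 87.1
0.075 0.13 87 mean [0.4717 0.1563 0.1152] rect [470.7 157.4] [20.3 23.1] 88.3
small zmax 1.1505540647301757 pct [-0.003 -0.     0.002  0.037  0.075  0.077]
0.038 0.048 12 mean [0.4003 0.177  0.0417] rect [399.9 177.2] [17.9 11.9] 17.9
0.056 0.068 6 mean [0.4033 0.1772 0.0612] rect [403.6 178. ] [13.1  4.1] 51.8
0.075 0.13 19 mean [0.3999 0.1803 0.077 ] rect [400.4 180.2] [11.8 12.2] 62.5
pot zmax 1.1505540647301757 pct [-0.003  0.     0.003  0.013  0.046  0.05 ]
0.008 0.02 1059 mean [ 0.5034 -0.1676  0.0128] rect [ 503.4 -169.8] [110.6 109.5] 57.0
0.038 0.048 174 mean [ 0.5034 -0.169   0.0455] rect [ 504.8 -167.5] [58.5 59. ] 16.6
0.048 0.056 275 mean [ 0.5032 -0.1697  0.0509] rect [ 503.8 -169.2] [61.5 60.5] 40.9
```

Measured: pot centre about (0.5035, −0.169), plate 110 mm (matches), stand top 62 mm at (0.472, 0.1735), and probe barrel about (0.471, 0.157) with its top near 0.122. All consistent with the given sizes, so I move above the pot.

Call:
{"method": "drive_tool", "body": {"rows": [{"translation":[0,0,-0.25],"rotation":[0,0,0],"fingers":-1},{"translation":[0.05,-0.03,-0.45],"rotation":[0,0,0],"fingers":-1},{"translation":[0.2,-0.12,-0.5],"rotation":[0,0,0],"fingers":-1},{"translation":[0.4,-0.25,-0.5],"rotation":[0,0,0],"fingers":-1},{"translation":[0.6,-0.38,-0.5],"rotation":[0,0,0],"fingers":-1},{"translation":[0.8,-0.51,-0.5],"rotation":[0,0,0],"fingers":-1},{"translation":[1,-0.64,-0.5],"rotation":[0,0,0],"fingers":-1},{"translation":[1,-0.64,-0.5],"rotation":[0,0,0],"fingers":-1}]}}

```text
clock: 0.9
ee_pos: [0.3626, -0.3595, 0.3311]
tool_rot: [-0.001, 0.982, 0.191, 0.001]
wrist_force: [-0.2, -0.2, -0.5]
gripper_width: 0.0855
gripper_force: 0.0
```

Call:
{"method": "drive_tool", "body": {"rows": [{"translation":[0.2,-0.12,0],"rotation":[0,0,0],"fingers":-1},{"translation":[0.4,-0.25,0],"rotation":[0,0,0],"fingers":-1},{"translation":[0.6,-0.38,0],"rotation":[0,0,0],"fingers":-1},{"translation":[0.8,-0.51,0.2],"rotation":[0,0,0],"fingers":-1},{"translation":[1,-0.64,0.4],"rotation":[0,0,0],"fingers":-1},{"translation":[1,-0.64,0.6],"rotation":[0,0,0],"fingers":-1},{"translation":[1,-0.64,0.7],"rotation":[0,0,0],"fingers":-1},{"translation":[1,-0.64,0.7],"rotation":[0,0,0],"fingers":-1}]}}

```text
clock: 1.7
ee_pos: [0.4958, -0.17, 0.1871]
tool_rot: [-0.003, 0.982, 0.189, -0.004]
wrist_force: [0.3, -0.2, -1.0]
gripper_width: 0.0854
gripper_force: 0.0
```

```bash
python3 - <<'E'
from h import *
f=grab('wrist');np.savez('w1.npz',**f)
cv2.imwrite('pics/w1.png',cv2.resize(f['pixels'][:,:,::-1],(800,600),interpolation=cv2.INTER_CUBIC))
s=bot.read_state();print(s['clock'],s['ee_pos'],s['tool_rot'],s['q'])
print('pot centre px*800/512',np.array(proj(f,[.5035,-.169,.051]))*800/512)
E
```

```text
1.75 [ 0.49729765 -0.17127771  0.18957302] [-0.00142477  0.98206999  0.1884993  -0.00212758] [-4.62838577e-01  2.99711101e-01  1.71658286e+00 -3.53026519e-04
  1.13040991e+00  7.28840145e-01]
pot centre px*800/512 [398.9673739  270.27078702]
```

View pics/w1.png

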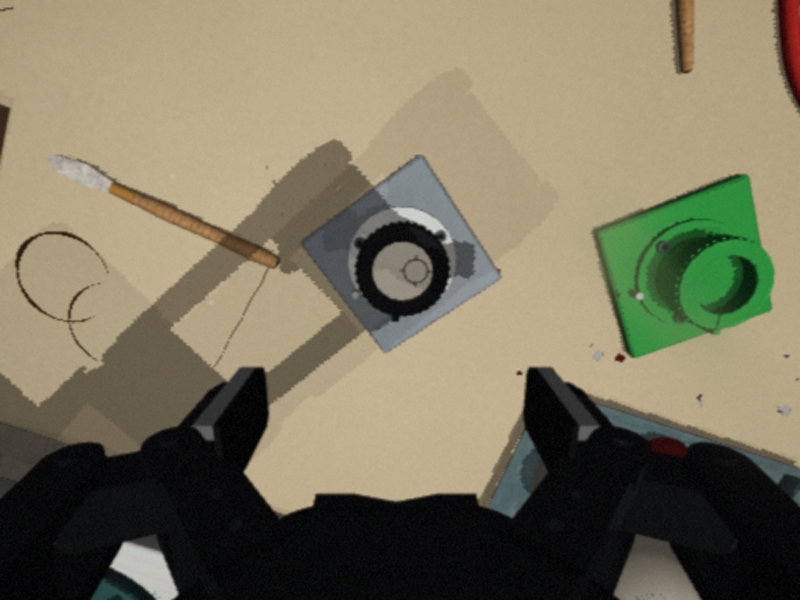

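Wrist view: cap ring centred about (402,268), pencilled circle at (416,270), and the light stud at about (357,292), down-left of the cap. The left finger would swing up and away from the stud as I turn clockwise, so the present yaw suits the grasp. I check the centre and work out the move.

```bash
cat >> h.py <<'E'
from scipy.spatial.transform import Rotation as Ro
def tool(): 
    s=bot.read_state(); w,x,y,z=s['tool_rot']; return s['ee_pos'],Ro.from_quat([x,y,z,w]).as_matrix(),s
def shift(target):
    p,R,s=tool(); d=R.T@(np.array(target)-p); return d, d/0.2
E
python3 - <<'E'
from h import *
f=dict(np.load('w1.npz')); k=512/800
g=cv2.cvtColor(f['pixels'],cv2.COLOR_RGB2GRAY); sub=g[int(205*k):int(335*k),int(345*k):int(460*k)]
ox,oy=int(345*k),int(205*k)
m=(sub<45).astype(np.uint8); m=cv2.morphologyEx(m,cv2.MORPH_OPEN,np.ones((3,3)))
cs,_=cv2.findContours(m,cv2.RETR_CCOMP,cv2.CHAIN_APPROX_NONE)
for c in sorted(cs,key=len)[-2:]:
    (a,b),ax,_=cv2.fitEllipse(c); p=world(f,a+ox,b+oy,.051); print((a+ox)/k,(b+oy)/k,np.array(ax)/k,p.round(4),'spot',world(f,416*k,270*k,.046).round(4))
print(f['range_z'][int(270*k),int(416*k)],'spot z',world(f,416*k,270*k)[2], 'stud',world(f,357*k,292*k,.022))
print(tool()[0],shift([.5035,-.169,.018]))
E
```

```text
401.6465663909912 270.53271532058716 [61.39425039 63.08860779] [ 0.504  -0.1707  0.051 ] spot [ 0.5069 -0.1799  0.046 ]
401.0323107242584 268.52203011512756 [92.00944901 93.38065386] [ 0.5051 -0.1698  0.051 ] spot [ 0.5069 -0.1799  0.046 ]
0.29016876 spot z 0.0460842866352813 stud [ 0.47085458 -0.14881173  0.022     ]
[ 0.49729765 -0.17127771  0.18957302] (array([0.00722966, 0.00079823, 0.17154607]), array([0.03614831, 0.00399114, 0.85773033]))
```

Call:
{"method": "drive_tool", "body": {"rows": [{"translation":[0.028,0.003,0.15],"rotation":[0,0,0],"fingers":-1},{"translation":[0.028,0.003,0.35],"rotation":[0,0,0],"fingers":-1},{"translation":[0.028,0.003,0.5],"rotation":[0,0,0],"fingers":-1},{"translation":[0.028,0.003,0.62],"rotation":[0,0,0],"fingers":-1},{"translation":[0.028,0.003,0.72],"rotation":[0,0,0],"fingers":-1},{"translation":[0.028,0.003,0.8],"rotation":[0,0,0],"fingers":-1},{"translation":[0.028,0.003,0.85],"rotation":[0,0,0],"fingers":-1},{"translation":[0.028,0.003,0.85],"rotation":[0,0,0],"fingers":-1}]}}

```text
clock: 2.55
ee_pos: [0.5047, -0.1712, 0.0216]
tool_rot: [0.0, 0.982, 0.188, 0.0]
wrist_force: [-0.3, 0.2, -0.1]
gripper_width: 0.0857
gripper_force: 0.0
```

Call:
{"method": "drive_tool", "body": {"rows": [{"translation":[0,0,0],"rotation":[0,0,0],"fingers":-0.6},{"translation":[0,0,0],"rotation":[0,0,0],"fingers":-0.3},{"translation":[0,0,0],"rotation":[0,0,0],"fingers":0},{"translation":[0,0,0],"rotation":[0,0,0],"fingers":0.3},{"translation":[0,0,0],"rotation":[0,0,0],"fingers":1},{"translation":[0,0,0],"rotation":[0,0,0],"fingers":1},{"translation":[0,0,0],"rotation":[0,0,0],"fingers":1},{"translation":[0,0,0],"rotation":[0,0,0],"fingers":1}]}}

```text
clock: 3.35
ee_pos: [0.5049, -0.17, 0.0233]
tool_rot: [0.0, 0.982, 0.188, 0.001]
wrist_force: [-2.1, 2.1, 11.5]
gripper_width: 0.0606
gripper_force: 62.0
```

Call:
{"method": "drive_tool", "body": {"rows": [{"translation":[0,0,0],"rotation":[0,0,0.03],"fingers":1},{"translation":[0,0,0],"rotation":[0,0,0.07],"fingers":1},{"translation":[0,0,0],"rotation":[0,0,0.11],"fingers":1},{"translation":[0,0,0],"rotation":[0,0,0.15],"fingers":1},{"translation":[0,0,0],"rotation":[0,0,0.19],"fingers":1},{"translation":[0,0,0],"rotation":[0,0,0.23],"fingers":1},{"translation":[0,0,0],"rotation":[0,0,0.25],"fingers":1},{"translation":[0,0,0],"rotation":[0,0,0.25],"fingers":1}]}}

```text
clock: 4.15
ee_pos: [0.5049, -0.1707, 0.0225]
tool_rot: [0.0, 0.979, -0.202, 0.001]
wrist_force: [-2.3, -1.7, 6.0]
gripper_width: 0.0608
gripper_force: 64.3
```

```bash
python3 - <<'E'
from h import *
p,R,s=tool(); print(p,np.degrees(np.arctan2(R[1,0],R[0,0])),s['q'],s['moment'],s['wrist_force'],s['gripper_width'])
f=grab('wrist');np.savez('w2.npz',**f)
cv2.imwrite('pics/w2.png',cv2.resize(f['pixels'][:,:,::-1],(800,600),interpolation=cv2.INTER_CUBIC))
E
```

```text
[ 0.50491652 -0.17071636  0.02254637] -23.319750392280394 [-4.55557001e-01  5.42931994e-01  1.85212181e+00 -2.44152330e-04
  7.44636456e-01  1.52242537e+00] [ 0.17994811  0.09399886 -0.18648031] [-2.25022488 -1.66913923  5.96442718] 0.06079611497783306
```

View pics/w2.png

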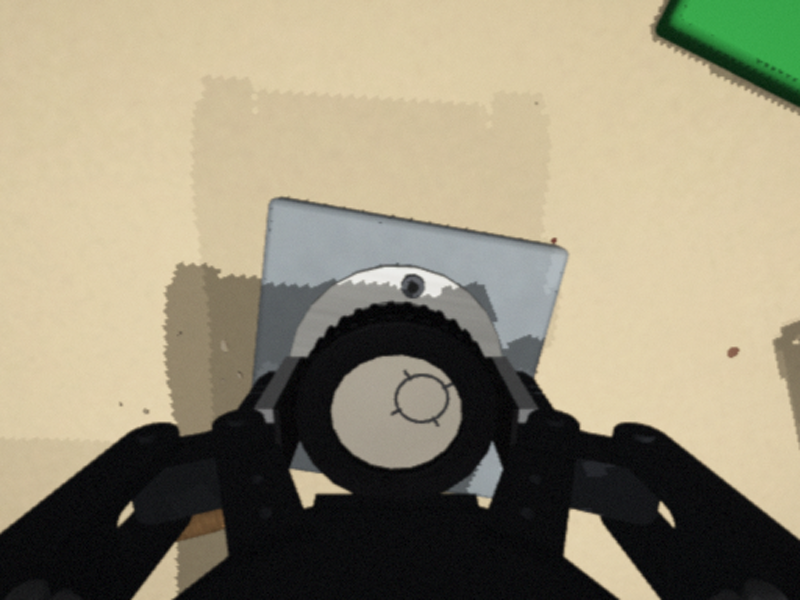

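The wrist view shows the cap held squarely between the pads, with the spot circle visible at about (421,398). I keep turning until the torque shows the stop.

Call:
{"method": "drive_tool", "body": {"rows": [{"translation":[0,0,0],"rotation":[0,0,0.03],"fingers":1},{"translation":[0,0,0],"rotation":[0,0,0.06],"fingers":1},{"translation":[0,0,0],"rotation":[0,0,0.09],"fingers":1},{"translation":[0,0,0],"rotation":[0,0,0.11],"fingers":1},{"translation":[0,0,0],"rotation":[0,0,0.12],"fingers":1},{"translation":[0,0,0],"rotation":[0,0,0.12],"fingers":1},{"translation":[0,0,0],"rotation":[0,0,0.12],"fingers":1},{"translation":[0,0,0],"rotation":[0,0,0.12],"fingers":1}]}}

```text
clock: 5.0
ee_pos: [0.5055, -0.1719, 0.0225]
tool_rot: [0.001, 0.925, -0.38, 0.002]
wrist_force: [-1.7, -5.7, 4.2]
gripper_width: 0.0597
gripper_force: 63.6
```

```bash
python3 - <<'E'
from h import *
p,R,s=tool(); print(p,np.degrees(np.arctan2(R[1,0],R[0,0])),s['moment'],s['tau'],s['wrist_force'],s['gripper_width'])
E
```

```text
[ 0.50549639 -0.17190191  0.02245604] -44.60882456722034 [-0.94597734  0.25444133  0.82075393] [  2.30334498 -49.7408545  -13.83887529   2.0440051    0.35283658
   0.80983981] [-1.65269444 -5.67792029  4.24254926] 0.05969631162253014
```

Call:
{"method": "drive_tool", "body": {"rows": [{"translation":[0,0,0],"rotation":[0,0,0.02],"fingers":1},{"translation":[0,0,0],"rotation":[0,0,0.04],"fingers":1},{"translation":[0,0,0],"rotation":[0,0,0.06],"fingers":1},{"translation":[0,0,0],"rotation":[0,0,0.08],"fingers":1},{"translation":[0,0,0],"rotation":[0,0,0.08],"fingers":1},{"translation":[0,0,0],"rotation":[0,0,0.08],"fingers":1},{"translation":[0,0,0],"rotation":[0,0,0.08],"fingers":1},{"translation":[0,0,0],"rotation":[0,0,0.08],"fingers":1}]}}

```text
clock: 5.8
ee_pos: [0.5062, -0.1739, 0.0226]
tool_rot: [0.003, 0.872, -0.489, 0.003]
wrist_force: [-2.4, -12.1, 1.9]
gripper_width: 0.0593
gripper_force: 84.1
```

```bash
python3 - <<'E'
from h import *
p,R,s=tool(); print(p,np.degrees(np.arctan2(R[1,0],R[0,0])),s['moment'],s['tau'],s['wrist_force'],s['gripper_width'])
f=grab('wrist');np.savez('w3.npz',**f)
cv2.imwrite('pics/w3.png',cv2.resize(f['pixels'][:,:,::-1],(800,600),interpolation=cv2.INTER_CUBIC))
E
```

```text
[ 0.50623282 -0.17393757  0.02262761] -58.52179732614495 [-1.94137249  0.27027416  3.59981303] [  2.81727634 -50.31192183 -12.27549344   5.4259564    1.3174852
   3.58447351] [ -2.41723897 -12.12367409   1.86394707] 0.05933872442978611
```

View pics/w3.png

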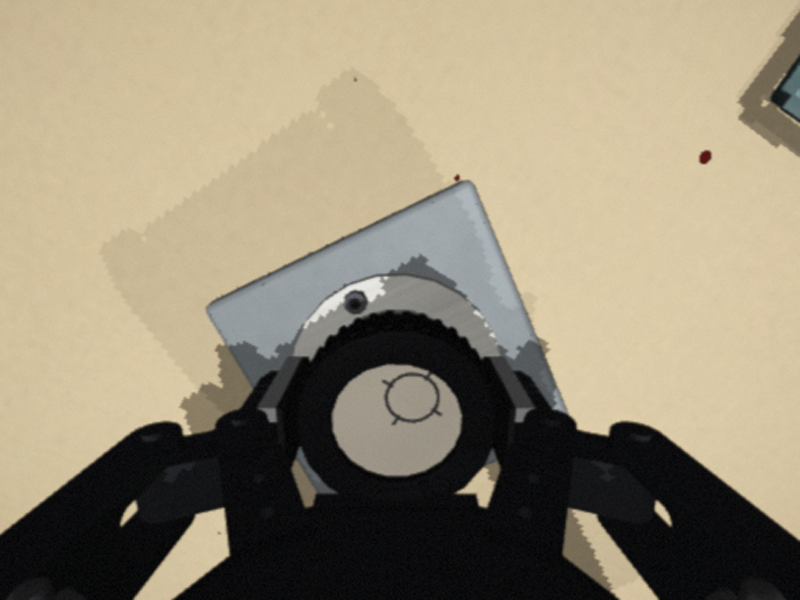

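The moment of 3.6 N m against a stop, after 1.40 rad of turning, says the cap is home. The spot circle is at about (412,397). I release, rise, turn back to yaw 0 and look at the spot.

Call:
{"method": "drive_tool", "body": {"rows": [{"translation":[0,0,0],"rotation":[0,0,0],"fingers":-1},{"translation":[0,0,0],"rotation":[0,0,0],"fingers":-1},{"translation":[0,0,0],"rotation":[0,0,0],"fingers":-1},{"translation":[0,0,0],"rotation":[0,0,0],"fingers":-1},{"translation":[0,0,-0.1],"rotation":[0,0,0],"fingers":-1},{"translation":[0,0,-0.3],"rotation":[0,0,0],"fingers":-1},{"translation":[0,0,-0.5],"rotation":[0,0,0],"fingers":-1},{"translation":[0,0,-0.7],"rotation":[0,0,0],"fingers":-1}]}}

```text
clock: 6.65
ee_pos: [0.5037, -0.1695, 0.1625]
tool_rot: [-0.0, 0.869, -0.494, -0.001]
wrist_force: [1.1, -0.3, -0.4]
gripper_width: 0.0855
gripper_force: 0.0
```

Call:
{"method": "drive_tool", "body": {"rows": [{"translation":[0,0,0],"rotation":[0,0,-0.03],"fingers":-1},{"translation":[0,0,0],"rotation":[0,0,-0.07],"fingers":-1},{"translation":[0,0,0],"rotation":[0,0,-0.11],"fingers":-1},{"translation":[0,0,0],"rotation":[0,0,-0.15],"fingers":-1},{"translation":[0,0,0],"rotation":[0,0,-0.19],"fingers":-1},{"translation":[0,0,0],"rotation":[0,0,-0.23],"fingers":-1},{"translation":[0,0,0],"rotation":[0,0,-0.27],"fingers":-1},{"translation":[0,0,0],"rotation":[0,0,-0.31],"fingers":-1}]}}

```text
clock: 7.45
ee_pos: [0.5039, -0.1697, 0.1611]
tool_rot: [-0.0, 1.0, -0.028, -0.0]
wrist_force: [0.2, -1.0, -0.3]
gripper_width: 0.0857
gripper_force: 0.0
```

Call:
{"method": "drive_tool", "body": {"rows": [{"translation":[0,0,0],"rotation":[0,0,-0.02],"fingers":-1},{"translation":[0,0,0],"rotation":[0,0,-0.02],"fingers":-1},{"translation":[0,0,0],"rotation":[0,0,-0.02],"fingers":-1},{"translation":[0,0,0],"rotation":[0,0,-0.02],"fingers":-1},{"translation":[0,0,0],"rotation":[0,0,-0.02],"fingers":-1},{"translation":[0,0,0],"rotation":[0,0,-0.02],"fingers":-1},{"translation":[0,0,0],"rotation":[0,0,-0.02],"fingers":-1},{"translation":[0,0,0],"rotation":[0,0,-0.02],"fingers":-1}]}}

```text
clock: 8.25
ee_pos: [0.5043, -0.1702, 0.1613]
tool_rot: [-0.0, 1.0, 0.001, 0.0]
wrist_force: [0.2, 0.1, -0.4]
gripper_width: 0.0858
gripper_force: 0.0
```

```bash
python3 - <<'E'
from h import *
p,R,s=tool(); print(p,R.round(3).tolist(),s['q'])
f=grab('wrist');np.savez('w4.npz',**f)
cu,cv=proj(f,[.505,-.170,.049]); print(cu,cv); u,v=int(cu),int(cv); print(u,v)
c=f['pixels'][v-50:v+50,u-60:u+60]; cv2.imwrite('pics/w4.png',cv2.resize(c[:,:,::-1],None,fx=6,fy=6,interpolation=cv2.INTER_CUBIC))
g=cv2.cvtColor(f['pixels'],cv2.COLOR_RGB2GRAY)
m=(g[v-40:v+40,u-40:u+40]<45).astype(np.uint8)
cs,_=cv2.findContours(m,cv2.RETR_CCOMP,cv2.CHAIN_APPROX_NONE)
for k in cs:
    if len(k)>15:
        (a,b),ax,_=cv2.fitEllipse(k); print(a+u-40,b+v-40,ax,world(f,a+u-40,b+v-40,.049).round(4))
E
```

```text
[ 0.50428919 -0.17015014  0.16131862] [[1.0, 0.002, 0.0], [0.002, -1.0, 0.0], [0.0, -0.0, -1.0]] [-4.55309319e-01  3.39151748e-01  1.73910116e+00  1.23093482e-04
  1.06334916e+00  1.11376917e+00]
252.11799043528725 186.23487694510914
252 186
252.78965377807617 185.91957473754883 (63.39860534667969, 64.6358871459961) [ 0.5053 -0.1706  0.049 ]
253.25615310668945 187.30511093139648 (41.7109260559082, 43.417686462402344) [ 0.5039 -0.1711  0.049 ]
```

View pics/w4.png

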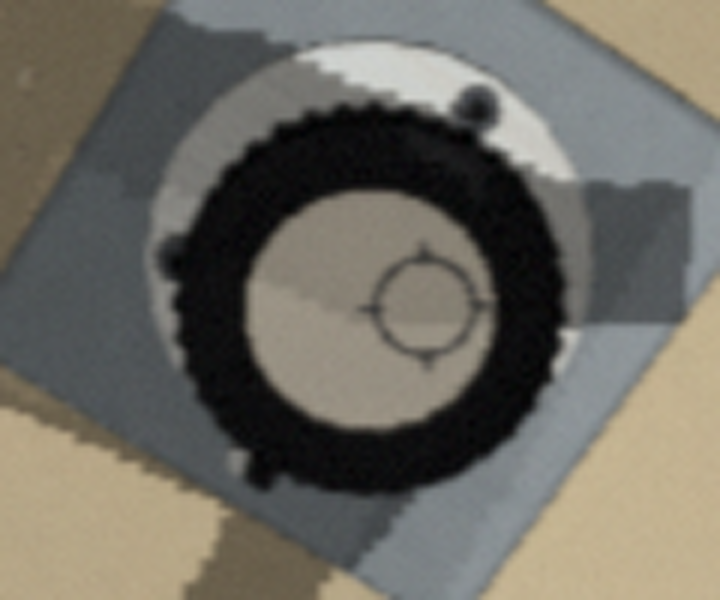

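The crop shows the cap's index rib at (262,470) right by the stud at (238,463), so the cap is home. The spot circle is centred at (425,307). I compute its position and the shift to the probe.

```bash
python3 - <<'E'
from h import *
f=dict(np.load('w4.npz'))
P=lambda x,y,z:world(f,252-60+(x-2.5)/6,136+(y-2.5)/6,z)
spot=P(425,307,.046); rib=P(262,470,.045); stud=P(238,463,.022); cc=np.array([.5046,-.1705,0])
print('spot',spot,'r',np.linalg.norm((spot-cc)[:2]),world(f,262.4,186.8)[2])
for q in(rib,stud): d=q-cc; print(np.degrees(np.arctan2(d[1],d[0])),np.hypot(*d[:2])*1000)
print(shift([.4709,.157,.25]))
E
```

```text
spot [ 0.50371215 -0.179937    0.046     ] r 0.009478676250772438 0.04488301739267864
149.38560681110792 33.96206667642352
147.60183088794565 43.23635433632564
(array([-0.03282319, -0.32723081, -0.08867386]), array([-0.16411596, -1.63615407, -0.44336928]))
```

Call:
{"method": "drive_tool", "body": {"rows": [{"translation":[0,0,-0.2],"rotation":[0,0,0],"fingers":-1},{"translation":[0,-0.1,-0.35],"rotation":[0,0,0],"fingers":-1},{"translation":[-0.02,-0.3,-0.4],"rotation":[0,0,0],"fingers":-1},{"translation":[-0.04,-0.5,-0.4],"rotation":[0,0,0],"fingers":-1},{"translation":[-0.06,-0.7,-0.4],"rotation":[0,0,0],"fingers":-1},{"translation":[-0.08,-0.9,-0.4],"rotation":[0,0,0],"fingers":-1},{"translation":[-0.1,-1,-0.4],"rotation":[0,0,0],"fingers":-1},{"translation":[-0.1,-1,-0.4],"rotation":[0,0,0],"fingers":-1}]}}

```text
clock: 9.1
ee_pos: [0.4829, 0.0322, 0.2413]
tool_rot: [-0.0, 1.0, 0.003, -0.0]
wrist_force: [-0.3, 0.3, -0.2]
gripper_width: 0.0852
gripper_force: 0.0
```

Call:
{"method": "drive_tool", "body": {"rows": [{"translation":[-0.02,-0.15,0],"rotation":[0,0,0],"fingers":-1},{"translation":[-0.04,-0.3,0],"rotation":[0,0,0],"fingers":-1},{"translation":[-0.06,-0.45,0],"rotation":[0,0,0],"fingers":-1},{"translation":[-0.065,-0.58,0],"rotation":[0,0,0],"fingers":-1},{"translation":[-0.065,-0.635,0],"rotation":[0,0,0],"fingers":-1},{"translation":[-0.065,-0.635,0],"rotation":[0,0,0],"fingers":-1},{"translation":[-0.065,-0.635,0],"rotation":[0,0,0],"fingers":-1},{"translation":[-0.065,-0.635,0],"rotation":[0,0,0],"fingers":-1}]}}

```text
clock: 9.9
ee_pos: [0.4709, 0.1555, 0.2413]
tool_rot: [0.0, 1.0, 0.0, -0.0]
wrist_force: [0.3, 0.6, -0.2]
gripper_width: 0.0855
gripper_force: 0.0
```

```bash
python3 - <<'E'
from h import *
p,R,s=tool(); print(p,R.round(3).tolist(),s['q'])
f=grab('wrist');np.savez('w5.npz',**f)
print(np.array(proj(f,[.4709,.157,.122]))*800/512)
cv2.imwrite('pics/w5.png',cv2.resize(f['pixels'][:,:,::-1],(800,600),interpolation=cv2.INTER_CUBIC))
E
```

```text
[0.47091512 0.15554577 0.24127567] [[1.0, 0.001, -0.0], [0.001, -1.0, -0.001], [-0.0, 0.001, -1.0]] [ 1.80010641e-01  1.98798441e-01  1.71526364e+00 -5.13528838e-04
  1.22772844e+00  1.75028813e+00]
[391.77975708 289.25548002]
```

View pics/w5.png

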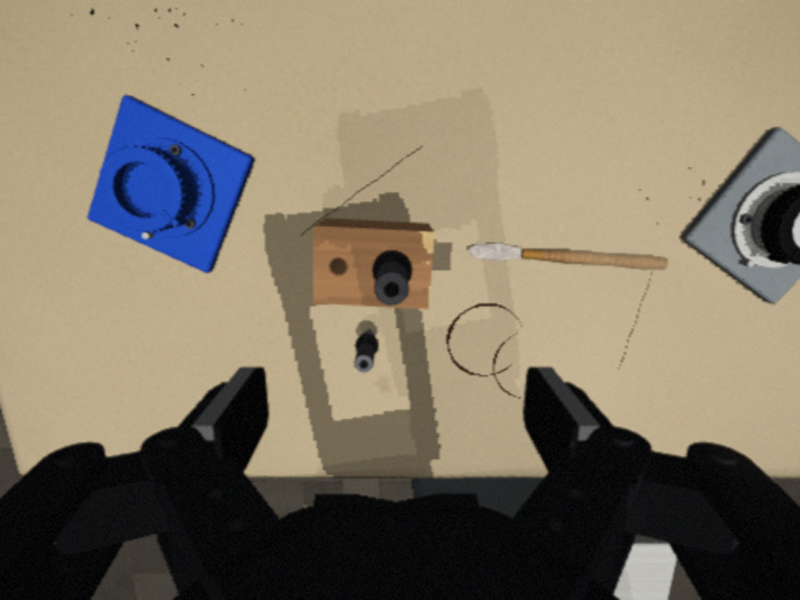

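Wrist view: the probe's barrel top is at (391,289), exactly where I predicted, so I go down and grip it.

Call:
{"method": "drive_tool", "body": {"rows": [{"translation":[0,-0.007,0.15],"rotation":[0,0,0],"fingers":-1},{"translation":[0,-0.007,0.32],"rotation":[0,0,0],"fingers":-1},{"translation":[0,-0.007,0.48],"rotation":[0,0,0],"fingers":-1},{"translation":[0,-0.007,0.62],"rotation":[0,0,0],"fingers":-1},{"translation":[0,-0.007,0.72],"rotation":[0,0,0],"fingers":-1},{"translation":[0,-0.007,0.79],"rotation":[0,0,0],"fingers":-1},{"translation":[0,-0.007,0.82],"rotation":[0,0,0],"fingers":-1},{"translation":[0,-0.007,0.82],"rotation":[0,0,0],"fingers":-1}]}}

```text
clock: 10.75
ee_pos: [0.4703, 0.1575, 0.0768]
tool_rot: [0.0, 1.0, 0.0, -0.001]
wrist_force: [-0.8, -0.1, -0.9]
gripper_width: 0.0849
gripper_force: 0.0
```

Call:
{"method": "drive_tool", "body": {"rows": [{"translation":[0,0,0],"rotation":[0,0,0],"fingers":-0.6},{"translation":[0,0,0],"rotation":[0,0,0],"fingers":-0.2},{"translation":[0,0,0],"rotation":[0,0,0],"fingers":0.1},{"translation":[0,0,0],"rotation":[0,0,0],"fingers":0.3},{"translation":[0,0,0],"rotation":[0,0,0],"fingers":0.5},{"translation":[0,0,0],"rotation":[0,0,0],"fingers":1},{"translation":[0,0,0],"rotation":[0,0,0],"fingers":1},{"translation":[0,0,0],"rotation":[0,0,0],"fingers":1}]}}

```text
clock: 11.55
ee_pos: [0.4709, 0.1583, 0.0779]
tool_rot: [-0.0, 1.0, 0.001, 0.0]
wrist_force: [-1.4, -1.5, 5.1]
gripper_width: 0.0206
gripper_force: 58.3
```

Call:
{"method": "drive_tool", "body": {"rows": [{"translation":[0,0,-0.06],"rotation":[0,0,0],"fingers":1},{"translation":[0,0,-0.16],"rotation":[0,0,0],"fingers":1},{"translation":[0,0,-0.28],"rotation":[0,0,0],"fingers":1},{"translation":[0,0,-0.4],"rotation":[0,0,0],"fingers":1},{"translation":[0,0,-0.52],"rotation":[0,0,0],"fingers":1},{"translation":[0,0,-0.6],"rotation":[0,0,0],"fingers":1},{"translation":[0,0,-0.6],"rotation":[0,0,0],"fingers":1},{"translation":[0,0,-0.6],"rotation":[0,0,0],"fingers":1}]}}

```text
clock: 12.35
ee_pos: [0.4705, 0.1582, 0.1975]
tool_rot: [-0.0, 1.0, 0.001, 0.0]
wrist_force: [-0.5, -0.5, -0.9]
gripper_width: 0.0203
gripper_force: 58.7
```

Call:
{"method": "drive_tool", "body": {"rows": [{"translation":[0.01,0.06,0],"rotation":[0,0,0],"fingers":1},{"translation":[0.03,0.2,0],"rotation":[0,0,0],"fingers":1},{"translation":[0.05,0.38,0],"rotation":[0,0,0],"fingers":1},{"translation":[0.07,0.56,0],"rotation":[0,0,0],"fingers":1},{"translation":[0.08,0.74,0],"rotation":[0,0,0],"fingers":1},{"translation":[0.08,0.9,0],"rotation":[0,0,0],"fingers":1},{"translation":[0.08,1,0],"rotation":[0,0,0],"fingers":1},{"translation":[0.08,1,0],"rotation":[0,0,0],"fingers":1}]}}

```text
clock: 13.15
ee_pos: [0.4863, -0.0447, 0.1962]
tool_rot: [0.0, 1.0, -0.001, -0.001]
wrist_force: [0.1, -0.1, -1.3]
gripper_width: 0.0206
gripper_force: 58.9
```

Call:
{"method": "drive_tool", "body": {"rows": [{"translation":[0.01,0.1,0],"rotation":[0,0,0],"fingers":1},{"translation":[0.03,0.25,0],"rotation":[0,0,0],"fingers":1},{"translation":[0.05,0.4,0],"rotation":[0,0,0],"fingers":1},{"translation":[0.07,0.54,0],"rotation":[0,0,0],"fingers":1},{"translation":[0.085,0.64,0],"rotation":[0,0,0],"fingers":1},{"translation":[0.085,0.69,0],"rotation":[0,0,0],"fingers":1},{"translation":[0.085,0.69,0.1],"rotation":[0,0,0],"fingers":1},{"translation":[0.085,0.69,0.2],"rotation":[0,0,0],"fingers":1}]}}

```text
clock: 13.95
ee_pos: [0.5042, -0.1794, 0.1567]
tool_rot: [-0.0, 1.0, 0.001, 0.0]
wrist_force: [-0.2, -0.1, -2.0]
gripper_width: 0.0207
gripper_force: 59.0
```

Call:
{"method": "drive_tool", "body": {"rows": [{"translation":[0,0,0],"rotation":[0,0,0],"fingers":1},{"translation":[0,0,0],"rotation":[0,0,0],"fingers":1},{"translation":[0,0,0],"rotation":[0,0,0],"fingers":1},{"translation":[0,0,0],"rotation":[0,0,0],"fingers":1},{"translation":[0,0,0],"rotation":[0,0,0],"fingers":1},{"translation":[0,0,0],"rotation":[0,0,0],"fingers":1},{"translation":[0,0,0],"rotation":[0,0,0],"fingers":1},{"translation":[0,0,0],"rotation":[0,0,0],"fingers":1}]}}

```text
clock: 14.75
ee_pos: [0.5043, -0.1798, 0.1574]
tool_rot: [0.0, 1.0, 0.001, 0.0]
wrist_force: [0.4, 0.2, -0.6]
gripper_width: 0.0209
gripper_force: 59.0
```

```bash
python3 - <<'E'
from h import *
p,R,s=tool(); print(p,R.round(3).tolist(),s['wrist_force'])
f=grab('wrist');np.savez('w6.npz',**f); g=grab('side');np.savez('s6.npz',**g)
tp=np.array([p[0],p[1],p[2]-.068]); 
print('tip exp',proj(f,tp),proj(g,tp),'spot',proj(f,[.5037,-.1799,.046]),proj(g,[.5037,-.1799,.046]))
u,v=map(int,proj(g,tp)); c=g['pixels'][v-60:v+40,u-65:u+65]; print(u,v)
a=cv2.resize(c[:,:,::-1],None,fx=6,fy=6,interpolation=cv2.INTER_CUBIC)
cv2.imwrite('pics/s6.png',a)
cv2.imwrite('pics/w6.png',cv2.resize(f['pixels'][:,:,::-1],(800,600),interpolation=cv2.INTER_CUBIC))
E
```

```text
[ 0.50430463 -0.17976113  0.15740859] [[1.0, 0.002, 0.0], [0.002, -1.0, -0.0], [0.0, 0.0, -1.0]] [ 0.39757904  0.15174108 -0.6187418 ]
tip exp (np.float64(252.1156189114565), np.float64(201.27975450530164)) (np.float64(314.5829785060032), np.float64(173.53858794272415)) spot (np.float64(252.3974112777585), np.float64(187.8541916481004)) (np.float64(313.5452150786637), np.float64(186.02115519150217))
314 173
```

View pics/s6.png

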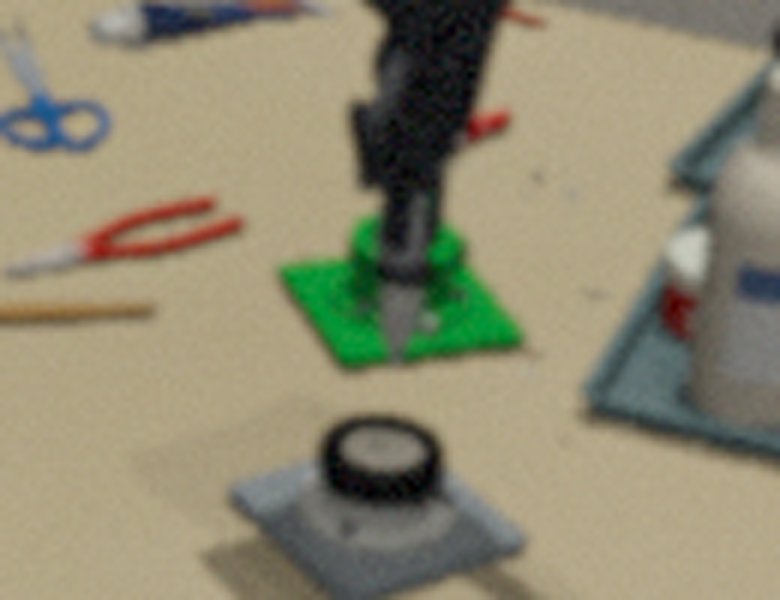

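View pics/w6.png

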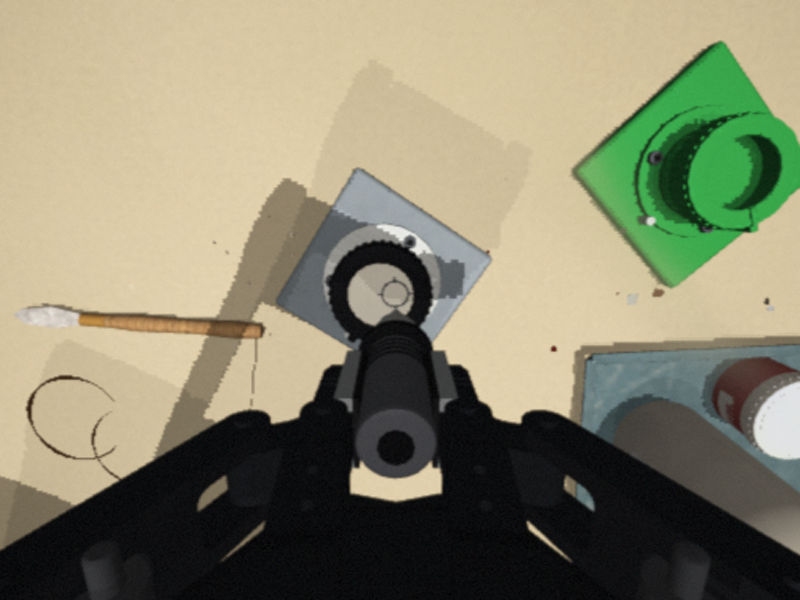

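The probe hangs upright. The tip in the side view is at crop (399,357), within 1–2 px of the prediction. In the wrist view it is just below the circle, which is at (395,293), again as expected. I descend to just above the puck, then press in small steps.

Call:
{"method": "drive_tool", "body": {"rows": [{"translation":[-0.003,0,0.04],"rotation":[0,0,0],"fingers":1},{"translation":[-0.003,0,0.09],"rotation":[0,0,0],"fingers":1},{"translation":[-0.003,0,0.13],"rotation":[0,0,0],"fingers":1},{"translation":[-0.003,0,0.16],"rotation":[0,0,0],"fingers":1},{"translation":[-0.003,0,0.18],"rotation":[0,0,0],"fingers":1},{"translation":[-0.003,0,0.2],"rotation":[0,0,0],"fingers":1},{"translation":[-0.003,0,0.2],"rotation":[0,0,0],"fingers":1},{"translation":[-0.003,0,0.2],"rotation":[0,0,0],"fingers":1}]}}

```text
clock: 15.65
ee_pos: [0.5038, -0.1798, 0.1174]
tool_rot: [-0.0, 1.0, 0.001, 0.0]
wrist_force: [0.2, 0.3, -0.9]
gripper_width: 0.0205
gripper_force: 59.0
```

Call:
{"method": "drive_tool", "body": {"rows": [{"translation":[0,0,0.005],"rotation":[0,0,0],"fingers":1},{"translation":[0,0,0.01],"rotation":[0,0,0],"fingers":1},{"translation":[0,0,0.015],"rotation":[0,0,0],"fingers":1},{"translation":[0,0,0.02],"rotation":[0,0,0],"fingers":1},{"translation":[0,0,0.025],"rotation":[0,0,0],"fingers":1},{"translation":[0,0,0.025],"rotation":[0,0,0],"fingers":1},{"translation":[0,0,0.025],"rotation":[0,0,0],"fingers":1},{"translation":[0,0,0.025],"rotation":[0,0,0],"fingers":1}]}}

```text
clock: 16.45
ee_pos: [0.5038, -0.1798, 0.1124]
tool_rot: [0.0, 1.0, 0.001, 0.0]
wrist_force: [-0.4, 0.3, 0.5]
gripper_width: 0.0204
gripper_force: 59.0
```

```bash
cat > fz.py <<'E'
from h import *
F=[];Z=[]
for i in range(6):
    f=grab('wrist'); s=bot.read_state(); F.append(s['wrist_force']);Z.append(s['ee_pos'])
np.savez('w7.npz',**f)
print(np.mean(F,0).round(2),np.std(F,0).round(2),np.mean(Z,0).round(4),s['clock'])
E
python3 fz.py
```

```text
[-0.35  0.44  0.99] [0.53 0.42 0.53] [ 0.5038 -0.1798  0.1124] 16.75
```

The force is about 1.8 N (1 N minus the −0.8 N baseline), so the tip is in about 1.6 mm, which agrees with the geometry. I go 2.5 mm more.

Call:
{"method": "drive_tool", "body": {"rows": [{"translation":[0,0,0.003],"rotation":[0,0,0],"fingers":1},{"translation":[0,0,0.006],"rotation":[0,0,0],"fingers":1},{"translation":[0,0,0.009],"rotation":[0,0,0],"fingers":1},{"translation":[0,0,0.013],"rotation":[0,0,0],"fingers":1},{"translation":[0,0,0.013],"rotation":[0,0,0],"fingers":1},{"translation":[0,0,0.013],"rotation":[0,0,0],"fingers":1},{"translation":[0,0,0.013],"rotation":[0,0,0],"fingers":1},{"translation":[0,0,0.013],"rotation":[0,0,0],"fingers":1}]}}

```text
clock: 17.55
ee_pos: [0.5037, -0.1798, 0.1098]
tool_rot: [-0.0, 1.0, 0.001, 0.0]
wrist_force: [0.0, 0.8, 2.5]
gripper_width: 0.0207
gripper_force: 59.0
```

```bash
python3 fz.py; python3 - <<'E'
from h import *
f=dict(np.load('w7.npz')); u,v=map(int,proj(f,[.5037,-.1799,.046])); print(u,v,proj(f,[.5038,-.1798,.046]))
c=f['pixels'][v-50:v+50,u-60:u+60]; cv2.imwrite('pics/w7.png',cv2.resize(c[:,:,::-1],None,fx=6,fy=6,interpolation=cv2.INTER_CUBIC))
E
```

```text
[-0.19 -0.13  2.05] [0.25 0.27 0.44] [ 0.5038 -0.1798  0.1097] 17.85
252 202 (np.float64(252.13977513323815), np.float64(202.8716776650781))
```

View pics/w7.png

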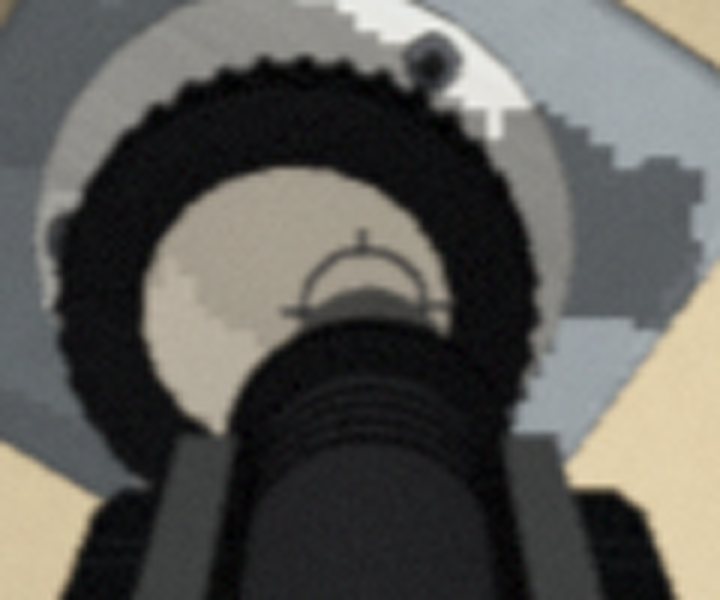

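The circle's centre is at crop (365,309) and the tip projects to (363,308). The press is about 2.9 N, near 4 mm, so I hand in.

```bash
python3 -c "
from workcell import bot
print(bot.hand_in())"
```

```text
the job is handed in; nothing more can be done
None
```

I handed the job in with the cap screwed home against its stop and the larger probe held upright on the pencilled circle. It presses at about 2.9 N, tip about 4 mm in; the hand-in returned no verdict.

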